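# Turn two bushings out of the rack with the turn-over fixture

## Task

The two flanged bushings in the hinged steel rack have to stand flange down in the tray beside it. Holding the loose cover shut against the rack by gripping across both halves of the split handle, swing rack and cover together right over onto the tray. Then take only the rack's half of the handle and swing the empty rack all the way back to where it started, leaving the cover lying in the tray with both bushings standing upside down on it.

Things in the scene. Friction and masses are not known exactly. Their poses are not given: they have to be found in the camera images.
- cover: Loose slotted aluminium plate, 114 x 64 x 4 mm, lying on the rack's open face. Origin on the hinge line at its middle, 60 mm above the table; x along the hinge line, y across the plate (18 to 82 mm) to its handle, z up (down once turned over). Two pins at its hinge edge sit in wide holes of the fixed grey fixture (1.5 mm play). No catch: it falls open past upright unless held. About 0.22 kg.
- cover_handle (a point): Middle of the cover's half of the split handle: round aluminium bar 14 mm thick, 47 mm long, parallel to the hinge line. In the cover's frame at (26, 155, -10) mm; thin stalk at x = 50. In line with the rack's half, 6 mm gap between them, so a grip of some 25 N across x = 0 holds both. The bars turn between the fingers, so the gripper can point down through the whole swing.
- rack (a joint): Swing of the hinged steel rack about the cover's x axis at the start (right-hand rule): 0 at the start, lying open face up under the cover; pi when turned right over, face down over the tray. Stops at both ends, turns almost freely, falls by its own weight (0.45 kg). Two cells 50 x 50 mm, 27 mm deep, side by side along the hinge line; reaches 19 to 77 mm from it.
- rack_handle (a point): Middle of the rack's half of the split handle: round steel bar 14 mm thick, 47 mm long, parallel to the hinge line and 155 mm from it. In the cover's frame at the start at (-26, 155, -10) mm, 50 mm above the table; 70 mm above it once turned over. Thin stalk at the outer end, 24 mm from this point. Free beside the bar: 71 mm to the rack, 53 mm to the tray's lip.
- tray (a point): Centre of the floor of the fixed low aluminium tray (140 x 77 mm, lip 8 mm) on the fixture, on the other side of the hinge from the rack's start; floor 54 mm above the table, lip ends 95 mm from the hinge line. The cover comes to lie in it, its pins still in their holes.
- bushing_a: Dark steel flanged bushing, 24 mm tall: body 28 mm across, 16 mm long; flange 40 mm across, 8 mm thick; 0.12 kg. Starts flange up in the rack's cell on the cover's -x side, seen through the cover's slot. Origin at the centre of the end opposite the flange, z towards the flange.
- bushing_b: The same kind of bushing, in the rack's other cell (the cover's +x side). A spare one stands loose on the table beside the fixture and is not part of the job.
Mind the look-alikes: they are no part of the job. What is shaped like the bushing_a but green is not meant.

How it is judged:
On the way, in this order (a step that is already met when the one before it is completed fails the run):
1. rack and cover swung past upright with the cover held shut against the rack (value of joint rack between 1.9 and 2.8 rad and angle between the z axis of cover and the z axis of rack_handle, either way round below 0.17 rad), for 0.1 s.
2. rack turned right over onto the cover in the tray, both bushings upside down (value of joint rack above 3 rad and angle between cover's own z axis and vertical above 2.97 rad and angle between each of bushing_a, bushing_b's own z axis and vertical above 2.9 rad), for 0.2 s.
At the end, for the whole second after the job is handed in: The rack is back where it started (within 0.15 rad); the cover lies turned over in the tray (level within 10 degrees, its hinge edge within 15 mm of where it was); both bushings stand flange down on the cover (within 10 degrees, on its face within 4 mm); all at rest (value of joint rack below 0.15 rad and angle between each of cover, bushing_a, bushing_b's own z axis and vertical above 2.97 rad and distance of cover from where it was at the start of the episode below 0.015 m and z of bushing_a in the frame of cover between -0.028 and -0.02 m and z of bushing_b in the frame of cover between -0.028 and -0.02 m and linear speed of each of bushing_a, bushing_b, cover below 0.02 m/s); the robot touches nothing.
It also fails if it takes over 64 s, if anything falls off the work surface, if the arm or the gripper's body presses on something with over 40 N, if the wrist force passes 120 N, or if a joint passes its speed limit or range.

## Robot

A 6-joint arm with a two-finger parallel gripper is mounted at the origin on the work surface. World frame = base frame: x ahead of the robot, y to its left, z up, the work surface at z = 0. Lengths are in m, angles in rad, forces in N, time in s.
With the tool pointing down it reaches from about 0.35 to 0.975 m from the base axis. Payload 7.1 kg.
Tool frame: the origin (TCP) lies midway between the tips of the shut fingers; the grasp point (between the pads) lies 19 mm behind it; x points along the fingers, y is the direction in which the jaws open and shut, and the axes are right-handed (so a half turn about x gives the same grasp; the last joint's range is limited). The gripper opens to 88 mm and grips with 3 to 60 N. Pads are 20 mm wide; open, the fingers measure 115 mm over their backs; the gripper's body (75 mm by 178 mm) begins 61 mm behind the grasp point.
Start: joints at [-1.298, 0.423, 1.63, -0, 1.089, -0.019], TCP at [0.18, -0.599, 0.223] pointing down, gripper open.
Joint ranges: [-3, 3], [-0.9, 2.11], [0.09, 2.58], [-1.31, 4.45], [0.11, 2.69], [-2.54, 2.54]. Speed limits (rad/s): [2.39, 2.39, 3.01, 3.14, 3.14, 3.14].

## Interface

Orientations are given as a unit quaternion [x, y, z, w].
In Python, from workcell import goto, line_to, set_joints, grip, dwell, solve_ik, grab_frame, PlanningError, job_done, regions_of, pinpoint, current_time_s, current_qpos, current_joint_velocities, current_joint_efforts, current_position, current_tcp_rot, current_contact_force, current_torque, current_opening gives the robot as it stands. Calls block until the motion is done:
- goto(position, orientation): joint-space move of the TCP to a pose.
- line_to(position, feed=0.15, attitude=None): straight line of the TCP; attitude=None keeps the orientation; feed is the mean speed in m/s.
- set_joints(angles): joint-space move.
- grip(opening): finger opening in m; the grip force is fixed at half the most; returns when the fingers have stopped.
- dwell(seconds).
- solve_ik(position, orientation): joint angles nearest the present ones, or None.
- grab_frame(name): name is "side" or "top"; returns a dict with "color" (400x640x3 uint8, red, green, blue), "camera_matrix" (3x3 intrinsics, pixels), "k1" (the pictures are not rectified: a ray, as slopes to the right and down, at radius r is drawn at 1 + k1 r^2 times it, then the intrinsics apply), "R" (3x3) and "t" (3): a world point X has camera coordinates R X + t. Camera axes: x right, y down, z forward; pixel columns grow to the right and rows downward; lengths in m; the calibration is good to about 2 mm. A picture is of the moment at which its call begins. There is no depth.
A pose or a line that the arm cannot do raises PlanningError and nothing moves.
- job_done(): hands the job in, once; it reports no verdict.
Trained networks look in a picture, given as the dict that the camera call returned (one of the last four; its "shot" number tells which), for a name from the list of things; names that differ only in an ending like _2 or _b are one class to them, and where a whole thing is asked for, a point or a joint stands for the part that bears it (a point fixed in the world has none). Each returns a list of dicts, best first, with "confidence" (0 to 1); they miss things now and then, are a little off and sometimes report something else, mostly with a low value. They report only what shows in the picture. A call takes as long as a camera call. They do not tell look-alikes from the thing itself.
- regions_of(thing, picture): "mask" (400x640 bool, what is visible of it).
- pinpoint(thing, picture): "location" ([x, y, z] in m, in world coordinates, good to about 4 mm: a listed point, or the origin of a listed thing).
Readings, each from a call of its own:
- current_time_s(): time.
- current_qpos(): joint angles.
- current_joint_velocities(): joint speeds.
- current_joint_efforts(): joint torques, N m.
- current_position(): TCP position.
- current_tcp_rot(): TCP orientation.
- current_contact_force(): force on the tool from outside, world axes, zero at the start.
- current_torque(): the same for the moment, N m.
- current_opening(): finger opening in m.
Only numpy, scipy, OpenCV 4.12 (cv2) and the standard library are available. Lean on these libraries where they do the work, as an engineer would, in place of code of your own. Each camera call takes 0.05 s, during which the arm holds its last target.

## Working session

There is one attempt and no reset: what is moved stays moved. The work goes in short steps, each a Python script; the robot and the scene stay as the last script left them, time stands still between calls to the robot, and variables do not carry over. Pictures are saved under pics/ and viewed, and the job is handed in when it is done.

```bash
ls; mkdir -p pics; python3 - <<'E'
from workcell import *
import cv2,numpy as np
for n in("side","top"):
    f=grab_frame(n); cv2.imwrite(f"pics/{n}0.png",f["color"][:,:,::-1])
    print(n,f["camera_matrix"].tolist(),f["k1"],f["R"].tolist(),f["t"].tolist())
    for th in("cover","cover_handle","rack_handle","tray","bushing_a","bushing_b"):
        print(th,[(np.round(d["location"],4).tolist(),round(d["confidence"],2)) for d in pinpoint(th,f)])
print(current_time_s())
E
```

```text
pics
side [[449.85583376798286, 0.0, 319.088675751175], [0.0, 449.85583376798286, 191.79401893651786], [0.0, 0.0, 1.0]] 0.03862168991725696 [[-0.9250372569503776, -0.379463907815814, 0.017697907189049605], [-0.2580444548970674, 0.5934917519889046, -0.762352018176653], [0.27878151400441914, -0.7097708665381333, -0.6469205395279328]] [0.4938677841746371, 0.1460481672773891, 0.6578765817403828]
cover [([0.5252, 0.0654, 0.0583], 0.65)]
cover_handle [([0.5537, 0.2277, 0.047], 0.91)]
rack_handle [([0.5019, 0.2269, 0.0524], 0.59)]
tray [([0.5275, 0.0168, 0.0599], 0.78)]
bushing_a [([0.552, 0.1178, 0.0345], 0.7), ([0.4991, 0.1201, 0.034], 0.66), ([0.3794, 0.0228, 0.0007], 0.63)]
bushing_b [([0.552, 0.1178, 0.0345], 0.7), ([0.4991, 0.1201, 0.034], 0.66), ([0.3794, 0.0228, 0.0007], 0.63)]
top [[445.96377114349855, 0.0, 318.0807024495574], [0.0, 445.96377114349855, 194.67963837007437], [0.0, 0.0, 1.0]] -0.01416142213644233 [[-0.007176586542105831, -0.9995508488784309, -0.029096341900856894], [-0.9996718061085891, 0.007886958403304127, -0.024373673476426255], [0.024592207651907932, 0.02891187288213002, -0.99927940383521]] [0.1008230200651576, 0.48639216815995173, 0.7509346119356649]
cover [([0.5272, 0.0682, 0.0567], 0.74)]
cover_handle [([0.5544, 0.2203, 0.0507], 0.65)]
rack_handle [([0.5051, 0.2199, 0.0456], 0.91)]
tray [([0.528, 0.0146, 0.0562], 0.76)]
bushing_a [([0.3836, 0.0242, 0.0013], 0.72), ([0.5021, 0.119, 0.0327], 0.68), ([0.5543, 0.1139, 0.0319], 0.5)]
bushing_b [([0.3836, 0.0242, 0.0013], 0.72), ([0.5021, 0.119, 0.0327], 0.68), ([0.5543, 0.1139, 0.0319], 0.5)]
0.7
```

View pics/side0.png

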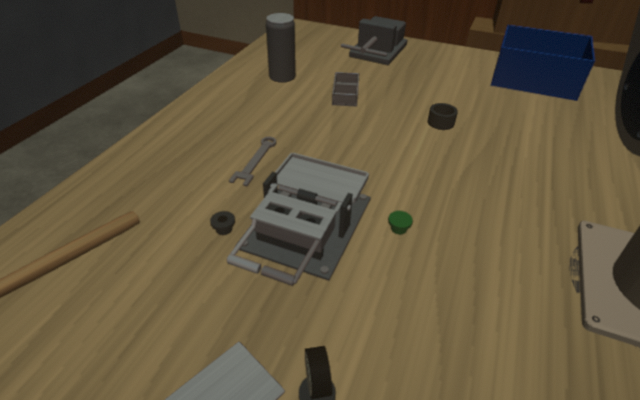

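View pics/top0.png

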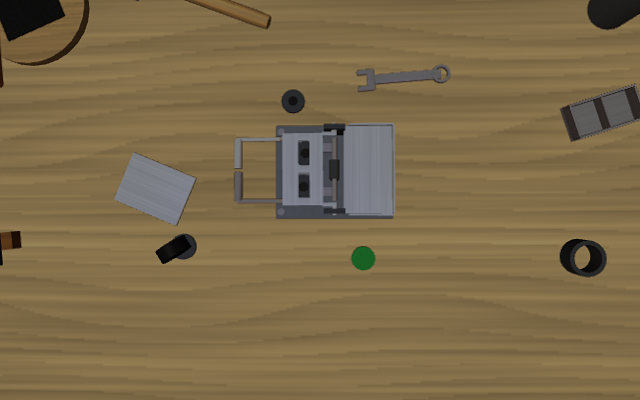

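Candidates: the bushings in the rack cells are at top (304,153) and (304,186). The spare is at (293,101), and the green look-alike at (363,258) isn't meant. A loose plate look-alike lies at (155,188). The rack's half of the handle is the darker bar at top (238,186), and the cover's half is the lighter bar at (238,154). I'll enlarge that area and measure the bars.

```bash
cat > h.py <<'E'
from workcell import *
import cv2,numpy as np
def ray(f,u,v):
    K=f["camera_matrix"]; 
    p=cv2.undistortPoints(np.array([[[u,v]]],float),K,np.array([f["k1"],0,0,0,0.]))[0,0]
    R=f["R"];return -R.T@f["t"], R.T@np.array([p[0],p[1],1.])
def atz(f,u,v,z):
    o,d=ray(f,u,v); return o+d*(z-o[2])/d[2]
def proj(f,X):
    c=f["R"]@np.array(X)+f["t"]; s=c[:2]/c[2]; s=s*(1+f["k1"]*(s@s)); return f["camera_matrix"][:2,:2]@s+f["camera_matrix"][:2,2]
E
python3 - <<'E'
from h import *
for n in("top","side"):
    f=grab_frame(n)
    for th in("cover_handle","rack_handle","cover","rack"):
        for d in regions_of(th,f)[:2]:
            m=d["mask"];v,u=np.nonzero(m);print(n,th,round(d["confidence"],2),m.sum(),u.min(),u.max(),v.min(),v.max())
    c=f["color"][120:225,225:400] if n=="top" else f["color"][150:285,215:375]
    cv2.imwrite(f"pics/{n}1.png",cv2.resize(c[:,:,::-1],None,fx=4.4,fy=4.4,interpolation=cv2.INTER_CUBIC))
    print(n,[np.round(proj(f,p),1).tolist() for p in [(.528,.2225,.05),(.528,.0675,.06),(.554,.2225,.05),(.502,.2225,.05)]])
print(current_tcp_rot())
E
```

```text
top cover_handle 0.61 2920 234 337 130 207
top rack_handle 0.74 851 234 337 137 202
top rack_handle 0.46 2932 234 337 130 207
top cover 0.73 2944 233 337 130 207
top rack 0.65 863 234 337 136 203
top [[239.6, 169.4], [335.7, 167.9], [239.6, 153.3], [239.7, 185.4]]
side cover_handle 0.56 2716 227 350 184 272
side cover_handle 0.33 123 269 290 204 214
side rack_handle 0.64 1868 255 337 185 284
side rack_handle 0.5 117 300 321 215 223
side cover 0.96 2796 226 349 183 272
side [[261.8, 267.8], [307.1, 194.4], [245.1, 262.1], [279.0, 273.7]]
[-0.69959213 -0.10278396  0.69960028 -0.10278986]
```

View pics/top1.png

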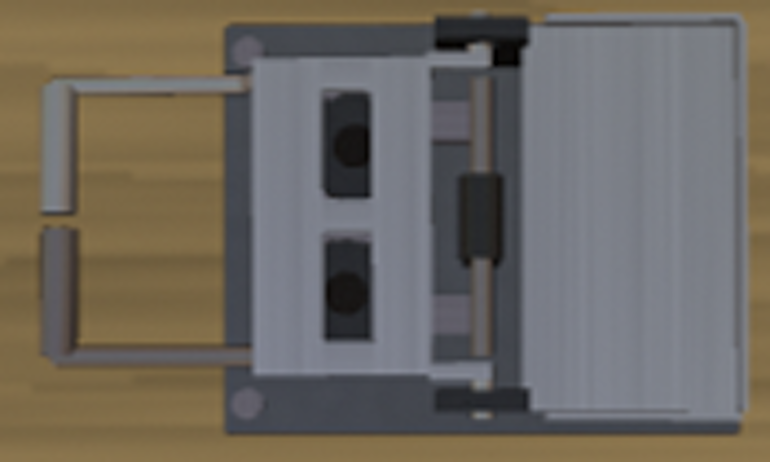

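View pics/side1.png

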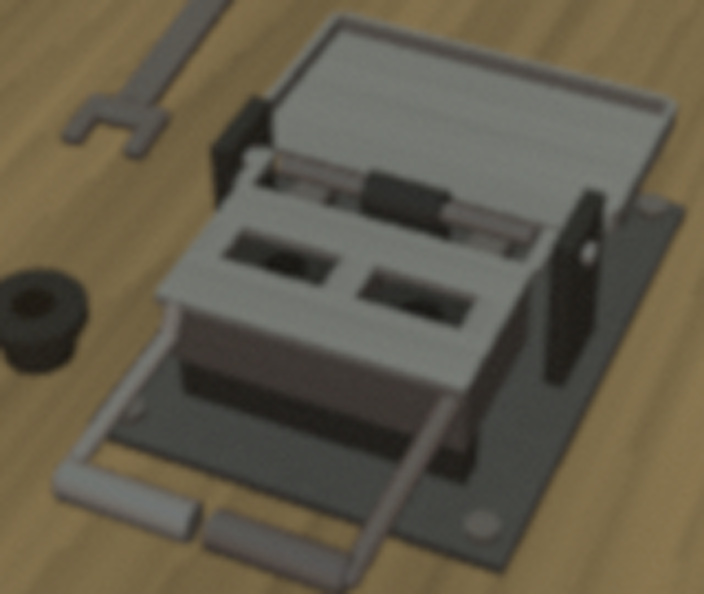

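```bash
python3 - <<'E'
from h import *
f=grab_frame("side")
for p,z in(((200,524),.05),((127,500),.05),((278,549),.05)):
    print("side",p,atz(f,p[0]/4.4+215-.4,p[1]/4.4+150-.4,z).round(4))
f=grab_frame("top")
for p,z in(((59.5,220),.05),((59.5,144),.05),((59.5,292),.05),((481,90),.06),((481,340),.06),((481,216),.06)):
    print("top",p,atz(f,p[0]/4.4+225-.4,p[1]/4.4+120-.4,z).round(4))
for q in ([-.7071068,0,.7071068,0],[0,.7071068,0,.7071068],[.5,.5,-.5,.5],[.5,-.5,-.5,-.5]):
    from scipy.spatial.transform import Rotation as Rn
    print(q,Rn.from_quat(q).as_matrix().round(2).tolist(),solve_ik([.5275,.223,.15],q))
print(current_time_s(),Rn.from_quat(current_tcp_rot()).as_matrix().round(2).tolist())
E
```

```text
side (200, 524) [0.5295 0.2248 0.05  ]
side (127, 500) [0.555  0.2251 0.05  ]
side (278, 549) [0.503  0.2242 0.05  ]
top (59.5, 220) [0.5277 0.2249 0.05  ]
top (59.5, 144) [0.5557 0.2249 0.05  ]
top (59.5, 292) [0.5012 0.225  0.05  ]
top (481, 90) [0.5723 0.0699 0.06  ]
top (481, 340) [0.4822 0.0706 0.06  ]
top (481, 216) [0.5268 0.0703 0.06  ]
[-0.7071068, 0, 0.7071068, 0] [[0.0, -0.0, -1.0], [0.0, -1.0, 0.0], [-1.0, 0.0, 0.0]] [ 3.79182065e-01  4.41520888e-01  1.79925739e+00 -4.44089210e-16
  9.00814376e-01  1.94997839e+00]
[0, 0.7071068, 0, 0.7071068] [[0.0, 0.0, 1.0], [0.0, 1.0, 0.0], [-1.0, 0.0, 0.0]] [ 3.79182065e-01  4.41520888e-01  1.79925739e+00 -4.44089210e-16
  9.00814376e-01 -1.19161426e+00]
[0.5, 0.5, -0.5, 0.5] [[0.0, 1.0, 0.0], [0.0, 0.0, -1.0], [-1.0, 0.0, 0.0]] [ 3.79182065e-01  4.41520888e-01  1.79925739e+00 -4.44089210e-16
  9.00814376e-01  3.79182065e-01]
[0.5, -0.5, -0.5, -0.5] [[0.0, -1.0, 0.0], [0.0, 0.0, 1.0], [-1.0, 0.0, 0.0]] None
1.3 [[-0.0, 0.29, -0.96], [0.0, -0.96, -0.29], [-1.0, -0.0, 0.0]]
```

Both cameras agree: the handle gap is at (0.5285, 0.2248), the hinge is at y≈0.070, and yaw≈0. The 155 mm radius checks out. Next I approach and grip across both halves.

```bash
cat >> h.py <<'E'
Q=[0,.70710678,0,.70710678]; G=.019; CX,HY=.5285,.0698
def hp(th,x=CX,hy=None,hz=.06,r=1.0):
    hy=HY if hy is None else hy
    return [x, hy+.155*np.cos(th)+.010*np.sin(th), hz+.155*np.sin(th)-.010*np.cos(th)-G]
def st(s=""): print(s,round(float(current_time_s()),2),np.round(current_position(),4),"F",np.round(current_contact_force(),1),"op",round(float(current_opening()),4))
E
python3 - <<'E'
from h import *
grip(.06)
goto([CX,.2248,.13],Q); st("above")
line_to([CX,.2248,.031],feed=.1); st("at")
f=grab_frame("side"); cv2.imwrite("pics/s2.png",f["color"][100:340,160:480,::-1].repeat(2,0).repeat(2,1))
E
```

```text
above 5.08 [0.5288 0.2242 0.1301] F [-1.2  0.5 -0.1] op 0.0598
at 6.22 [0.529  0.225  0.0316] F [ 0.1  0.1 -0.6] op 0.0597
```

View pics/s2.png

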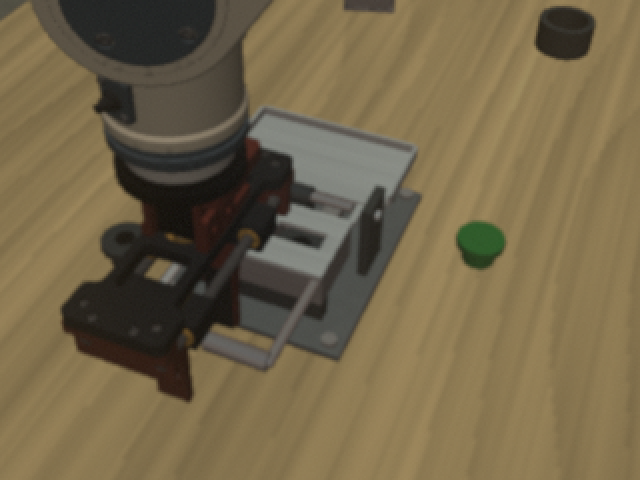

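The fingers straddle the bar, with the rack's half showing at (235,348). Now I close.

```bash
python3 - <<'E'
from h import *
grip(.0); st("closed"); dwell(.2); st()
print(np.round(current_torque(),2))
E
```

```text
closed 7.06 [0.5285 0.2246 0.031 ] F [ 0.4 -2.5 -0. ] op 0.0133
 7.26 [0.5285 0.2246 0.031 ] F [ 0.6 -3.6 -0.2] op 0.0128
[-0.41 -0.15  0.08]
```

```bash
python3 - <<'E'
from h import *
for d in range(8,41,8):
    line_to(hp(np.radians(d)),feed=.08); st(d)
f=grab_frame("side"); cv2.imwrite("pics/s3.png",f["color"][60:340,160:480,::-1].repeat(2,0).repeat(2,1))
E
```

```text
8 7.68 [0.5283 0.2245 0.0531] F [ 0.4 -1.9 -6.3] op 0.0129
16 8.11 [0.5283 0.2216 0.0746] F [-0.8  0.5 -5. ] op 0.013
24 8.53 [0.5283 0.2159 0.0952] F [-3.1  4.5 -2.6] op 0.013
32 8.96 [0.5283 0.2077 0.1151] F [-3.7  7.4 -0.6] op 0.013
40 9.38 [0.5283 0.1968 0.1338] F [-6.  11.1  2.5] op 0.0131
```

View pics/s3.png

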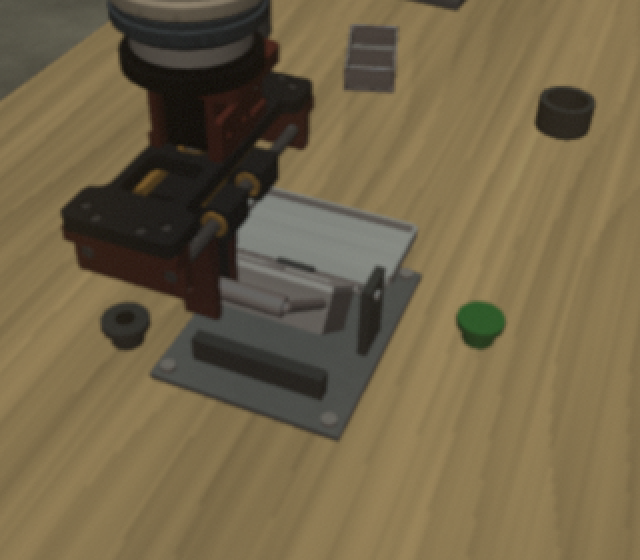

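```bash
python3 - <<'E'
from h import *
th=np.radians(40); u=np.array([0,np.cos(th),np.sin(th)])
for k in(1,2):
    line_to(np.array(hp(th))+u*.001*k,feed=.05); st(k)
E
```

```text
1 9.68 [0.5283 0.197  0.1338] F [-4.3  6.6 -0.9] op 0.0131
2 9.93 [0.5283 0.1968 0.1341] F [-3.   4.8 -3. ] op 0.013
```

The arm is compliant, about 3 N/mm, and the forces are low. I'll continue with radial adaptation from the measured force.

```bash
cat >> h.py <<'E'
def swing(degs,dr,x=CX,feed=.08,dz=0,verbose=True):
    for d in degs:
        th=np.radians(d); u=np.array([0,np.cos(th),np.sin(th)])
        line_to(np.array(hp(th,x))+u*dr,feed=feed)
        F=np.array(current_contact_force()); fr=F@u
        if verbose: st((d,round(dr*1e3,2),round(fr,1)))
        if np.linalg.norm(F)>45: print("HIGH"); break
        dr=float(np.clip(dr+.00015*fr,-.005,.005))
    return dr
E
python3 - <<'E'
from h import *
dr=swing(range(48,121,8),.002); print(dr)
f=grab_frame("side"); cv2.imwrite("pics/s4.png",f["color"][0:300,160:480,::-1].repeat(2,0).repeat(2,1))
for t in("cover_handle","rack_handle"): print(t,[(np.round(d["location"],3).tolist(),round(d["confidence"],2)) for d in pinpoint(t,f)])
E
```

```text
(48, 2.0, np.float64(8.0)) 10.36 [0.5282 0.1832 0.1518] F [-5.4  9.   2.6] op 0.0129
(56, 3.19, np.float64(7.7)) 10.78 [0.5281 0.1673 0.1674] F [-5.9  8.7  3.4] op 0.013
(64, 4.35, np.float64(6.8)) 11.21 [0.5284 0.1491 0.1808] F [-4.7  7.3  4.1] op 0.0132
(72, 5.0, np.float64(8.5)) 11.64 [0.5287 0.1292 0.1913] F [-4.4  5.4  7.2] op 0.0133
(80, 5.0, np.float64(8.3)) 12.07 [0.5288 0.1076 0.1979] F [-4.4  4.8  7.5] op 0.0129
(88, 5.0, np.float64(6.9)) 12.51 [0.5289 0.0852 0.2012] F [-3.3  3.   6.8] op 0.0129
(96, 5.0, np.float64(4.1)) 12.94 [0.5288 0.0628 0.2014] F [-2.   0.3  4.2] op 0.0128
(104, 5.0, np.float64(0.5)) 13.38 [0.5287 0.0406 0.1985] F [0.4 0.6 0.7] op 0.0131
(112, 5.0, np.float64(-3.3)) 13.81 [0.5284 0.0185 0.1927] F [ 0.6  1.  -3.1] op 0.0127
(120, 4.51, np.float64(0.5)) 14.23 [ 0.5283 -0.0019  0.1838] F [ 0.2 -0.7  0.2] op 0.0129
0.00458798721895015
cover_handle [([0.553, -0.0, 0.198], 0.55)]
rack_handle [([0.498, 0.001, 0.2], 0.84)]
```

View pics/s4.png

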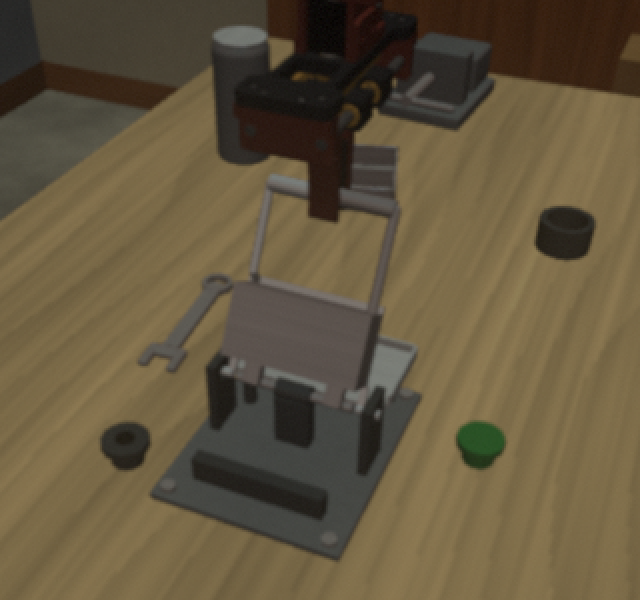

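Rack and cover are past upright with the bars in line at crop (290–390, 185–205). I continue to the tray.

```bash
python3 - <<'E'
from h import *
dr=swing([128,136,144,152,160,167,173,177],.0045,feed=.07); print(dr)
dwell(.2)
f=grab_frame("side"); cv2.imwrite("pics/s5.png",f["color"][0:300,160:480,::-1].repeat(2,0).repeat(2,1))
for t in("cover_handle","rack_handle"): print(t,[(np.round(d["location"],3).tolist(),round(d["confidence"],2)) for d in pinpoint(t,f)])
E
```

```text
(128, 4.5, np.float64(-1.6)) 14.85 [ 0.5283 -0.0209  0.1723] F [-0.9  0.3 -1.8] op 0.013
(136, 4.25, np.float64(-2.4)) 15.32 [ 0.5283 -0.0381  0.1584] F [-1.2  0.7 -2.7] op 0.0133
(144, 3.89, np.float64(-2.0)) 15.78 [ 0.5284 -0.0532  0.1421] F [-1.5  1.3 -1.6] op 0.0128
(152, 3.6, np.float64(-2.1)) 16.25 [ 0.5285 -0.0657  0.1238] F [-0.3  1.  -2.6] op 0.0128
(160, 3.29, np.float64(-4.3)) 16.72 [ 0.5285 -0.0755  0.1041] F [-0.6  3.7 -2.5] op 0.0129
(167, 2.64, np.float64(-2.6)) 17.14 [ 0.5286 -0.0817  0.0858] F [-0.   2.  -2.7] op 0.0128
(173, 2.25, np.float64(-3.8)) 17.52 [ 0.5287 -0.0851  0.0697] F [ 1.4  3.4 -2.9] op 0.0131
(177, 1.69, np.float64(-5.6)) 17.83 [ 0.5286 -0.0859  0.0587] F [ 1.5  5.4 -3.7] op 0.0129
0.0008581021241377566
cover_handle [([0.553, -0.088, 0.074], 0.61)]
rack_handle [([0.5, -0.082, 0.074], 0.57)]
```

View pics/s5.png

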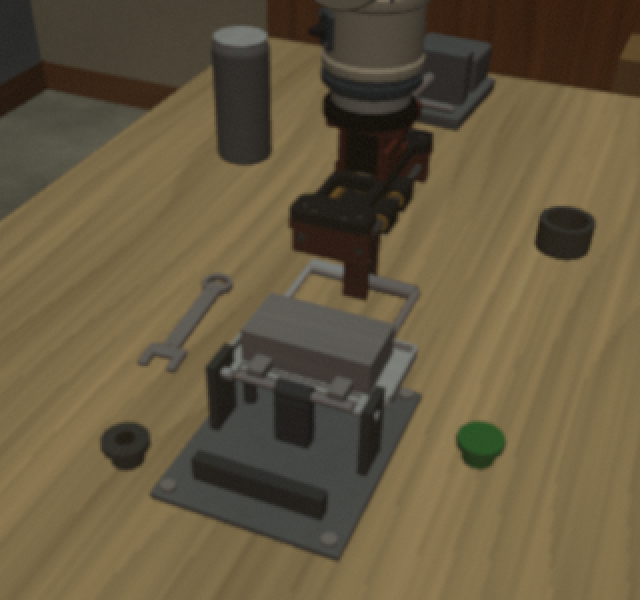

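```bash
python3 - <<'E'
from h import *
y=-.0857
for k in range(7):
    z=.058-.0015*k
    line_to([CX,y,z],feed=.05); st(k)
    if current_contact_force()[2]>12: break
dwell(.3); st("settle")
grip(.045); st("open")
dwell(.3)
f=grab_frame("side"); cv2.imwrite("pics/s6.png",f["color"][100:300,220:400,::-1].repeat(3,0).repeat(3,1))
g=grab_frame("top"); cv2.imwrite("pics/t6.png",g["color"][100:250,220:440,::-1].repeat(3,0).repeat(3,1))
for h in(f,g):
  for t in("cover_handle","rack_handle"): print(t,[(np.round(d["location"],3).tolist(),round(d["confidence"],2)) for d in pinpoint(t,h)])
E
```

```text
0 18.43 [ 0.5286 -0.0859  0.058 ] F [ 1.6  0.9 -2.9] op 0.0134
1 18.68 [ 0.5288 -0.0857  0.0569] F [-0.3  3.6  2.5] op 0.013
2 18.93 [ 0.5292 -0.0857  0.0557] F [-0.4  3.9  6.3] op 0.0127
3 19.18 [ 0.5295 -0.0857  0.0543] F [1.3 4.4 6.8] op 0.0125
4 19.43 [ 0.5297 -0.0858  0.0531] F [-0.6  4.  10.2] op 0.0127
5 19.68 [ 0.5298 -0.0858  0.052 ] F [-1.7  3.9 14.3] op 0.0131
settle 19.98 [ 0.5298 -0.0858  0.0521] F [-1.3  4.6 15.1] op 0.013
open 20.67 [ 0.5284 -0.0857  0.0504] F [-0.5 -0.9  0.5] op 0.0451
cover_handle [([0.554, -0.084, 0.066], 0.9)]
rack_handle [([0.498, -0.082, 0.072], 0.64), ([0.528, 0.068, 0.061], 0.21)]
cover_handle []
rack_handle [([0.499, -0.092, 0.066], 0.82)]
```

View pics/s6.png

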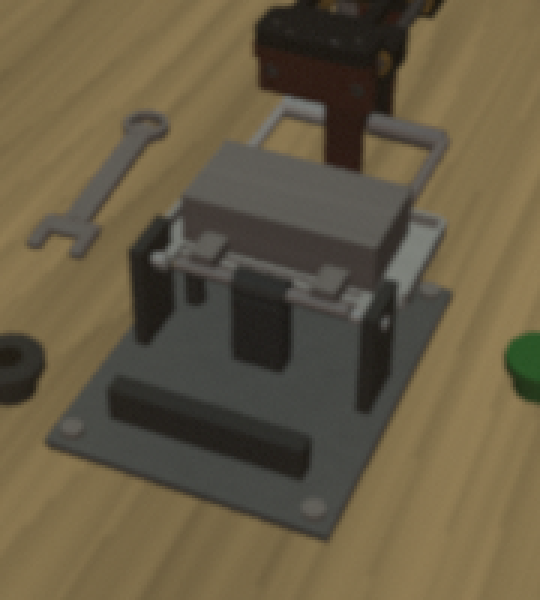

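View pics/t6.png

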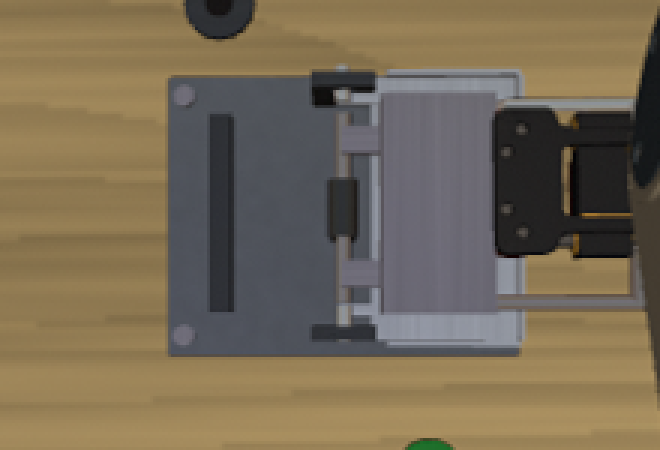

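The rack is fully over, with the cover flat in the tray and both halves resting. I move along the bar to the rack's half (the -x half, x≈0.502) and close there.

```bash
python3 - <<'E'
from h import *
X=CX-.0265
line_to([X,-.0857,.0505],feed=.05); st("slid")
f=grab_frame("side"); cv2.imwrite("pics/s7.png",f["color"][100:220,260:400,::-1].repeat(5,0).repeat(5,1))
E
```

```text
slid 21.95 [ 0.5023 -0.0858  0.0507] F [ 1.1 -1.   0.7] op 0.0451
```

View pics/s7.png

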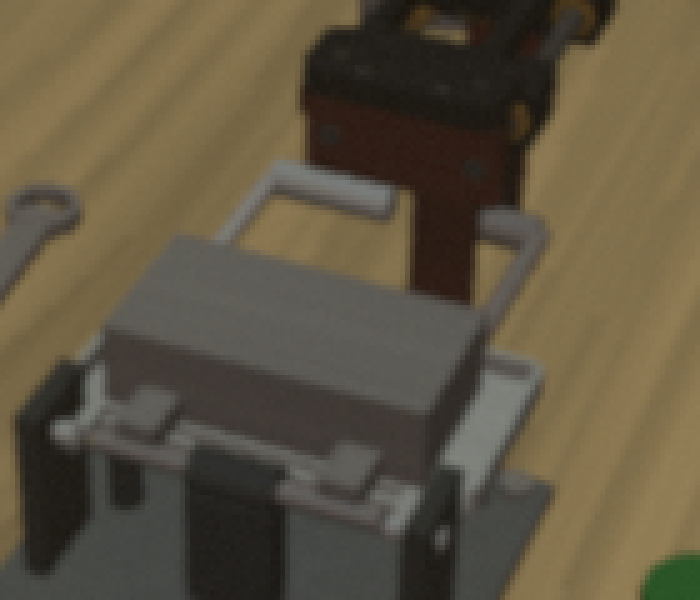

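The cover's half ends at (395,200), clear of the finger (415–475), which stands on the rack's half.

```bash
python3 - <<'E'
from h import *
X=CX-.0265
grip(0.); st("closed")
dr=swing([176,172,167,161,154,147],0.,x=X,feed=.05); print(dr)
f=grab_frame("side"); cv2.imwrite("pics/s8.png",f["color"][100:260,240:400,::-1].repeat(4,0).repeat(4,1)[:600])
E
```

```text
closed 22.6 [ 0.5021 -0.0854  0.0505] F [0.8 4.9 0.5] op 0.0133
(176, 0.0, np.float64(-1.0)) 22.98 [ 0.502  -0.0842  0.0621] F [ 1.3  0.7 -3.6] op 0.0133
(172, -0.15, np.float64(1.8)) 23.34 [ 0.5021 -0.0824  0.0729] F [-0.8 -2.2 -2.7] op 0.0133
(167, 0.12, np.float64(3.8)) 23.76 [ 0.5021 -0.0793  0.0858] F [ 0.4 -4.3 -1.8] op 0.0131
(161, 0.69, np.float64(3.0)) 24.23 [ 0.5021 -0.0741  0.1011] F [ 1.1 -3.6 -1.2] op 0.0133
(154, 1.15, np.float64(4.6)) 24.77 [ 0.5022 -0.0662  0.1185] F [ 1.3 -4.6  1.1] op 0.0133
(147, 1.84, np.float64(3.5)) 25.3 [ 0.5022 -0.0564  0.1347] F [ 2.1 -4.4 -0.4] op 0.0131
0.0023662663105005343
```

View pics/s8.png

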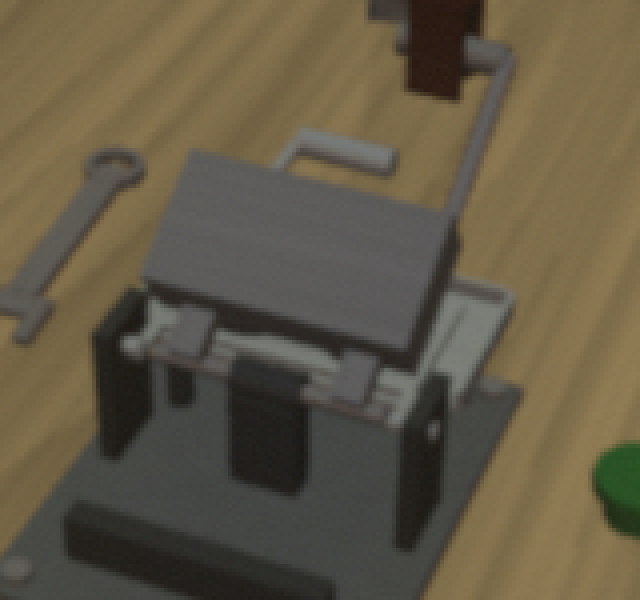

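The rack is lifting alone and the cover's handle stays down at (345,150). I continue back.

```bash
python3 - <<'E'
from h import *
X=CX-.0265
dr=swing(range(139,66,-8),.0023,x=X,feed=.08); print(dr)
f=grab_frame("side"); cv2.imwrite("pics/s9.png",f["color"][60:260,220:400,::-1].repeat(3,0).repeat(3,1))
dr=swing(range(59,10,-8),dr,x=X,feed=.08); print(dr)
dr=swing([7,4],dr,x=X,feed=.05); print(dr)
E
```

```text
(139, 2.3, np.float64(8.1)) 25.77 [ 0.5023 -0.0429  0.1521] F [ 1.4 -7.1  4.2] op 0.0133
(131, 3.52, np.float64(8.7)) 26.2 [ 0.5024 -0.0271  0.1674] F [ 2.9 -7.6  4.9] op 0.0133
(123, 4.82, np.float64(8.4)) 26.62 [ 0.5025 -0.0092  0.1806] F [ 2.3 -5.3  6.6] op 0.0132
(115, 5.0, np.float64(8.5)) 27.06 [0.5026 0.0111 0.1904] F [ 1.6 -4.   7.5] op 0.0133
(107, 5.0, np.float64(6.4)) 27.49 [0.5027 0.0327 0.1971] F [ 3.9 -2.9  5.8] op 0.0133
(99, 5.0, np.float64(4.4)) 27.93 [0.5027 0.0548 0.2005] F [ 4.9 -1.8  4.2] op 0.0131
(91, 5.0, np.float64(2.6)) 28.36 [0.5026 0.0772 0.2008] F [ 5.6 -0.6  2.6] op 0.0129
(83, 5.0, np.float64(1.0)) 28.79 [0.5025 0.0994 0.1981] F [6.  0.8 0.9] op 0.0133
(75, 5.0, np.float64(1.6)) 29.23 [0.5025 0.1211 0.1923] F [ 6.1 -0.1  1.7] op 0.0134
(67, 5.0, np.float64(-0.0)) 29.66 [0.5023 0.1415 0.1835] F [ 6.3 -0.3  0.1] op 0.0135
0.0049930150469115865
(59, 4.99, np.float64(-1.5)) 30.14 [0.5023 0.1606 0.172 ] F [ 6.8 -0.8 -1.3] op 0.0132
(51, 4.77, np.float64(-1.5)) 30.57 [0.5023 0.1784 0.1576] F [ 6.6 -0.7 -1.4] op 0.0132
(43, 4.55, np.float64(-3.0)) 31.0 [0.5023 0.1937 0.141 ] F [ 6.6 -2.2 -2. ] op 0.0131
(35, 4.09, np.float64(-3.5)) 31.43 [0.5024 0.2062 0.1226] F [ 7.8 -2.6 -2.5] op 0.0133
(27, 3.56, np.float64(-5.3)) 31.85 [0.5024 0.2157 0.1026] F [ 8.5 -5.1 -1.6] op 0.0129
(19, 2.77, np.float64(-4.8)) 32.27 [0.5025 0.2219 0.0814] F [ 8.7 -4.3 -2.2] op 0.0133
(11, 2.05, np.float64(-9.2)) 32.7 [0.5025 0.2249 0.0596] F [ 9.4 -9.2 -0.9] op 0.0133
0.0006670296899852612
(7, 0.67, np.float64(-6.1)) 33.08 [0.5025 0.225  0.0488] F [ 8.5 -6.1 -0.7] op 0.013
(4, -0.25, np.float64(-4.1)) 33.39 [0.5022 0.2247 0.0412] F [ 4.9 -4.3  3.4] op 0.013
-0.000863475285025458
```

View pics/s9.png

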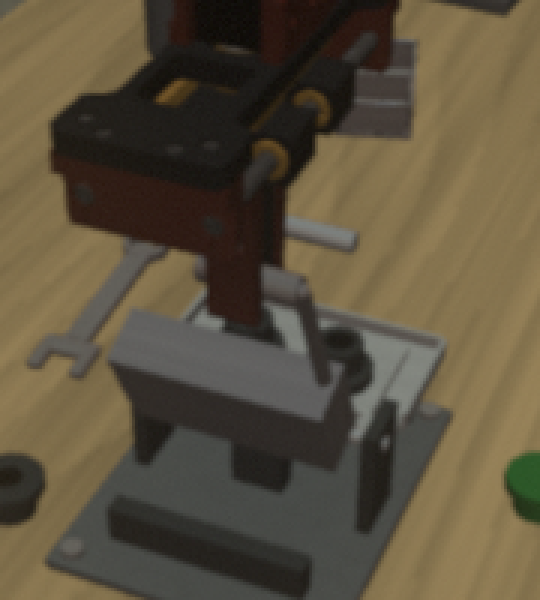

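The bushings stand on the cover at crop (345,360) and (245,325). I lower the rack to its stop, release, and retreat.

```bash
python3 - <<'E'
from h import *
X=CX-.0265
for k in range(8):
    z=.040-.0015*k
    line_to([X,.2248,z],feed=.05); st(k)
    if current_contact_force()[2]>14: break
dwell(.2); grip(.05); st("open")
line_to([X,.2248,.16],feed=.12)
goto([.40,.33,.25],Q); st("away")
dwell(.3)
f=grab_frame("side"); cv2.imwrite("pics/s10.png",f["color"][140:290,210:390,::-1].repeat(4,0).repeat(4,1))
g=grab_frame("top"); cv2.imwrite("pics/t10.png",g["color"][100:250,220:440,::-1].repeat(3,0).repeat(3,1))
for h in(f,g):
  for t in("cover","cover_handle","rack_handle","bushing_a"): print(t,[(np.round(d["location"],3).tolist(),round(d["confidence"],2)) for d in pinpoint(t,h)])
E
```

```text
0 33.64 [0.5024 0.2247 0.0406] F [ 2.6 -6.3 18. ] op 0.0132
open 34.58 [0.502  0.2248 0.04  ] F [-0.4  0.1  0.6] op 0.0499
away 36.46 [0.4    0.3295 0.2492] F [-0.6 -0.2 -1. ] op 0.0499
cover []
cover_handle []
rack_handle [([0.5, 0.229, 0.049], 0.96)]
bushing_a [([0.379, 0.022, 0.001], 0.79), ([0.553, 0.029, 0.084], 0.57)]
cover [([0.529, 0.068, 0.058], 0.87)]
cover_handle [([0.553, -0.087, 0.066], 0.73)]
rack_handle [([0.502, 0.22, 0.046], 0.67)]
bushing_a [([0.555, 0.023, 0.084], 0.83), ([0.381, 0.023, 0.0], 0.83), ([0.501, 0.028, 0.082], 0.77)]
```

View pics/s10.png

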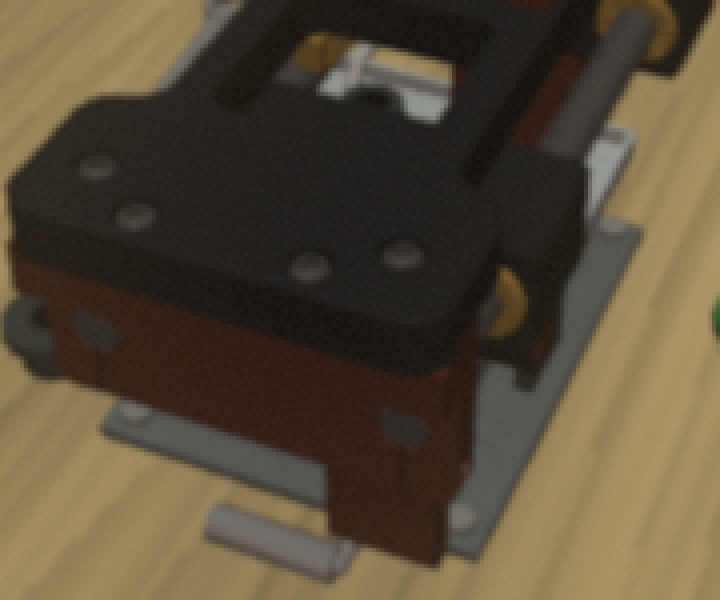

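View pics/t10.png

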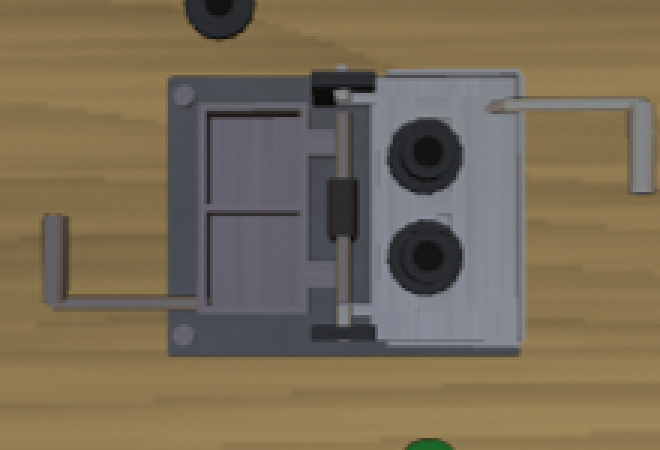

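The top view shows the rack empty and back at its start: its bar is at u≈238.7, against 238.5 before. Both bushings stand flange down at crop (425,155) and (427,258). Their upper ends read z≈0.083, which fits a 24 mm bushing standing on the cover.

```bash
python3 - <<'E'
from h import *
st(); job_done()
E
```

```text
37.26 [0.4    0.33   0.2501] F [-0.4 -0.6 -0.2] op 0.0498
the job is handed in; nothing more can be done
```

I swung rack and cover over together, holding across both halves of the handle. I then took only the rack's half and swung the empty rack back to its start. I handed the job in at 37.3 s; it reports no verdict.

**Last checks:**
- **Rack:** the top picture shows it empty, with its handle where it was at the start (pixel column 238.7, against 238.5 before).
- **Cover:** it lies in the tray, and its hinge edge reads within about 2 mm of where it was at the start.
- **Bushings:** both stand flange down on the cover. Their upper ends read about 0.083 m above the table, as expected for 24 mm bushings standing on it.
- **Forces:** the wrist forces I read between moves stayed under 20 N.
- **Gripper:** it was clear of everything when I handed in.

**What did not check out fully:** in the last side picture the gripper hid the cover and one bushing, so those checks rest mainly on the top camera. I did not measure the bushings' tilt, only judged it from the pictures.

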